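# Swing a bridge blank into line in the slotting jig and clamp it

## Robot

A 6-joint arm with a two-finger parallel gripper is mounted at the origin on a cart in front of the work surface, level with it; the furniture and walls round the work are solid. World frame = base frame: x ahead of the robot, y to its left, z up, the work surface at z = 0. Lengths are in mm, angles in rad, forces in N, time in s.
With the tool pointing down it reaches from about 325 to 875 mm from the base axis. Payload 4.4 kg.
Tool frame: the origin (TCP) lies on the centre line of the jaws, within the pads' length; the fingertips stand ahead of it and the grasp point (between the pads) lies 6 mm ahead of it (ctrl.tcp_to_tips is the z of the fingertips in the tool frame, in mm); z points along the fingers, y is the line along which they close (so a half turn about z gives the same grasp; the last joint's range is limited). The gripper opens to 85 mm and grips with 20 to 120 N. Pads are 22 mm wide; open, the fingers measure 114 mm over their backs; the gripper's body (76 mm by 85 mm) begins 54 mm behind the grasp point. The pads swing forward as they close: fully open they stand 13 mm farther back than shut.
Start: joints at [1.042, 0.207, 1.542, -0, 1.393, -0.15], TCP at [212.648, 534.236, 256.282] pointing down, gripper open.
Joint ranges: [-2.73, 2.73], [-0.86, 2.22], [0.23, 2.46], [-1.11, 4.25], [0.08, 2.63], [-2.82, 2.82]. Speed limits (rad/s): [2.79, 2.79, 3.14, 3.14, 3.14, 3.14].

## Interface

Orientations are given as a 3x3 rotation matrix whose columns are the frame's x, y, z axes.
In Python, from plant import ctrl, sensors, optics gives the robot as it stands. Calls block until the motion is done:
- ctrl.move_ptp(position, orientation): joint-space move of the TCP to a pose.
- ctrl.move_l(position, rot=None, vel=150, threshold=None): straight line of the TCP; rot=None keeps the orientation; vel is the mean speed in mm/s. With threshold (N) it stops when the force on the tool has changed by that much, and returns True; else False.
- ctrl.set_joints(angles): joint-space move.
- ctrl.gripper_to(opening, force=None): finger opening in mm; force is the grip in N (None keeps the last); returns when the fingers have stopped.
- ctrl.hold(seconds).
- ctrl.solve_ik(position, orientation): joint angles nearest the present ones, or None.
- sensors.read_state(): the state.
- optics.grab_frame(name): name is "scene" or "top"; returns (picture, depth): 480x640x3 uint8, red, green, blue; 480x640 float32, mm along the optical axis (not along the pixel's ray), 0 where there is no reading.
- optics.camera_params(name): a dict with "mtx" (3x3 intrinsics, pixels), "k1" (the pictures are not rectified: a ray, as slopes to the right and down, at radius r is drawn at 1 + k1 r^2 times it, then the intrinsics apply), "R" (3x3) and "t" (3): a world point X has camera coordinates R X + t. Camera axes: x right, y down, z forward; pixel columns grow to the right and rows downward; lengths in mm; the calibration is good to about 2 mm. A picture is of the moment at which its call begins. camera_params takes no time and is no camera call.
A pose or a line that the arm cannot do raises ctrl.MotionError and nothing moves.
- ctrl.finish_job(): hands the job in; it is judged then, once.
The state is a dict: "t": time; "q": joint angles; "qvel": joint speeds; "tau": joint torques, N m; "eef_pos": TCP position; "eef_rot": TCP orientation; "force": force on the tool from outside, world axes, zero at the start; "wrist_torque": the same for the moment, N m; "grip_width": finger opening in mm; "grasp_force": force on a finger pad.
Only numpy, scipy, OpenCV 4.12 (cv2) and the standard library are available. Lean on these libraries where they do the work, as an engineer would, in place of code of your own. Each camera call takes 0.05 s, during which the arm holds its last target. There are 200 camera calls.

## Task

Set the dark bridge blank in the slotting jig: leaving it flat on the board with its left end by the steel post, swing its free right end away from the robot, about the post, until the blank lies flush along the aluminium fence. Then take the square key from its wooden stand and turn the clamp screw clockwise until the toe bears tight on the blank, stand the key back fully down in its stand and let go. Leave the other things on the bench alone.

Things in the scene. Friction and masses are not known exactly. Their poses are not given: they have to be found in the camera images.
- jig: Slotting jig fixed to the bench: plywood board 180 (its x) x 200 (its y) x 18 mm. Origin: centre of its underside; z up, x roughly away from the robot, y roughly to the robot's left (turned by up to 0.25 rad). Lined up, the blank lies at jig x -15..+20 mm, its centre at x 2.5 mm, y about 0, parallel to jig y. A dark batten 16 mm high lies at x 71..87 mm.
- fence (a point): Middle of the lower edge of the aluminium fence's face, at jig x 20, y -50 mm, on the board's surface. The fence reaches 45 mm to either side along jig y, 42 mm back (+x) and 9 mm up; its face towards the robot is the line for the blank's far edge. The toe clamp stands on it.
- post (a point): Foot, on the board's surface, of the fixed upright steel post: 14 mm diameter, 27 mm high. At jig x -23, y +60 mm. The lined-up blank passes it with 1 mm to spare on the blank's near (-x) side.
- bridge: Loose dark rosewood bridge blank 35 (its x) x 158 (its y) x 10 mm, about 55 g. Origin: centre of its underside; its +y points along it to the end by the post. Starts flat on the board, askew by 0.42 to 0.58 rad, its free (-y) end nearer the robot, its near side 1 to 20 mm clear of the post. Pushed at the free end, it turns and its other end comes back against the post.
- heel (a point): Middle of the blank's end by the post (79 mm along its +y from the blank's origin, 5 mm up). It must not go more than 75 mm from the post.
- clamp_screw (a joint): Captive clamp screw, rad. 0: open, toe along jig -y, clear of the blank; starts at 0 to 0.15, stays where it is left. Grows turned clockwise from above, to a stop at 1.3: the toe swings to point at the robot (jig -x) and is drawn down; it meets the blank at about 1.05, then presses harder up to the stop (key torque 0.1 to 0.3 N m, plus up to 0.2 rad of key play).
- socket (a point): Centre of the mouth of the screw's square socket, on top of a 24 mm square brass boss, 50 mm above the bench, at jig x 40, y -45 mm. Socket 11.6 mm square, 22 mm deep, edges chamfered 3.5 mm; its sides lie along jig x and y when clamp_screw reads 0 and turn with it.
- clamp_toe: Dark steel toe of the clamp, 20 mm wide, reaching 48 mm from the screw's axis, turning with the screw. Origin on that axis, 20 mm above the bench; its -y points along the toe.
- key: Loose steel square key, 75 mm tall, 90 g. Origin: its lower tip; z up along it. From the tip: shank 10 mm square, 20 mm long (sides along key x, y); 26 mm collar to 25 mm; 12 mm round stem to 45 mm; flat wing handle 46 (x) x 12 (y) mm to 75 mm. Starts upright in its stand, collar on the stand's top. In the socket the collar rests on the boss, tip 20 mm below the mouth.
- key_stand: Wooden block 46 (its x) x 56 (its y) x 35 mm high fixed to the bench. Origin: centre of its underside. In the middle of its top a square hole 14 mm wide, 26 mm deep, chamfered 2.5 mm, sides along its x and y. With the key home the key's tip is 15 mm above the block's underside.
- maple_caul: Bystander: pale wood block 40 x 90 x 22 mm.
- pine_caul: Bystander: pale wood block 34 x 75 x 28 mm.
- sander: Bystander: brown sanding block 60 x 108 x 34 mm.
- pencil: Bystander: pencil, 168 mm long.
- mallet: Bystander: wooden mallet 105 x 242 x 50 mm.
- jar: Bystander: grey jar, 69 mm diameter, 92 mm high.
Mind the look-alikes: they are no part of the job. There is more than one size of the key; the job needs the larger.

How it is judged:
By the outcome, as a careful person would: the job done as asked, in the order asked, and still so for the second after the job is handed in, with the robot touching nothing.
It also fails if it takes over 72 s, if anything falls off the work surface, if the arm or the gripper's body presses on something with over 40 N, if the wrist force passes 120 N, or if a joint passes its speed limit or range.

## Working session

There is one attempt and no reset: what is moved stays moved. The work goes in short steps, each a Python script; the robot and the scene stay as the last script left them, time stands still between calls to the robot, and variables do not carry over. Pictures are saved under pics/ and viewed, at most 10 in all, crops included, and the job is handed in when it is done.

```bash
ls; mkdir -p pics; cat > h.py <<'E'
import numpy as np, cv2
from plant import ctrl, sensors, optics
def pix2ray(name,uv):
    p=optics.camera_params(name);K=np.array(p["mtx"]);R=np.array(p["R"]);t=np.array(p["t"])
    uv=np.atleast_2d(np.asarray(uv,float))
    n=cv2.undistortPoints(uv.reshape(-1,1,2),K,np.array([p["k1"],0,0,0],float)).reshape(-1,2)
    d=np.c_[n,np.ones(len(n))]@R
    return -R.T@t,d
def onplane(name,uv,z):
    c,d=pix2ray(name,uv); return c+d*((z-c[2])/d[:,2:3])
def cloud(name,depth):
    v,u=np.mgrid[:480,:640]; p=optics.camera_params(name);R=np.array(p["R"]);t=np.array(p["t"])
    c,d=pix2ray(name,np.c_[u.ravel(),v.ravel()])
    return (c+d*depth.ravel()[:,None]).reshape(480,640,3)
def down(a):
    # tool z down, tool y axis (closing) at world angle a
    y=np.array([np.cos(a),np.sin(a),0]);z=np.array([0,0,-1.]);return np.c_[np.cross(y,z),y,z]
E
python3 - <<'E'
from h import *
for n in("scene","top"):
    im,d=optics.grab_frame(n); np.savez(f"pics/{n}0.npz",im=im,d=d); cv2.imwrite(f"pics/{n}0.png",im[...,::-1])
    p=optics.camera_params(n);print(n,p["mtx"],p["k1"],-np.array(p["R"]).T@np.array(p["t"]),(d>0).mean())
print(ctrl.tcp_to_tips,sensors.read_state()["t"])
E
```

```text
pics
scene [[561.634428     0.         309.81140529]
 [  0.         561.634428   235.06633375]
 [  0.           0.           1.        ]] -0.0742061110670208 [736.50075525 455.44334955 822.10584725] 0.99591796875
top [[605.71265383   0.         328.22173456]
 [  0.         605.71265383 241.4285811 ]
 [  0.           0.           1.        ]] 0.04210170668334123 [ 295.03574112  -59.97852421 1325.67018783] 0.9958821614583333
25.0 0.1
```

View pics/scene0.png

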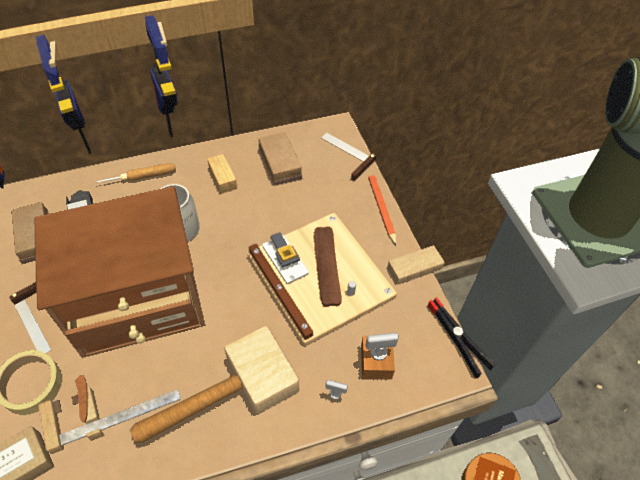

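View pics/top0.png

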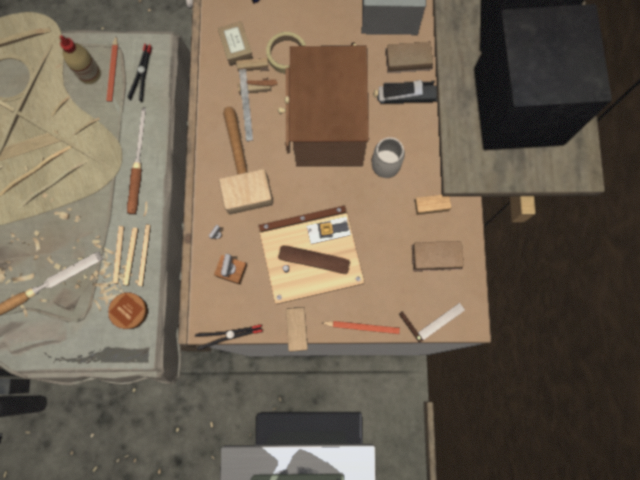

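```bash
python3 - <<'E'
from h import *
im=np.load("pics/scene0.npz")["im"][208:348,240:405,::-1]
a=cv2.resize(im,None,fx=4.2,fy=4.2,interpolation=cv2.INTER_CUBIC);cv2.imwrite("pics/c1.png",a)
im=np.load("pics/scene0.npz")["im"][325:405,320:405,::-1]
a=cv2.resize(im,None,fx=5,fy=5,interpolation=cv2.INTER_CUBIC)
b=np.load("pics/top0.npz")["im"][200:310,205:375,::-1]
b=cv2.resize(b,None,fx=2.2,fy=2.2,interpolation=cv2.INTER_CUBIC)
c=np.zeros((400,800,3),np.uint8);c[:400,:425]=a;c[:242,425:799]=b;cv2.imwrite("pics/c2.png",c)
for n in("scene","top"):
    f=np.load(f"pics/{n}0.npz");C=cloud(n,f["d"]);im=f["im"];hsv=cv2.cvtColor(im,cv2.COLOR_RGB2HSV)
    X,Y,Z=C[...,0],C[...,1],C[...,2]
    print(n,"bench z",np.median(Z[(abs(Z)<15)]))
    reg={"scene":(slice(208,348),slice(240,405)),"top":(slice(195,315),slice(250,370))}[n]
    def comp(m,name,zp,rg=reg):
        M=np.zeros((480,640),np.uint8);M[rg]=m[rg];k,l,s,c=cv2.connectedComponentsWithStats(M)
        i=1+s[1:,4].argmax();cn=max(cv2.findContours((l==i).astype(np.uint8),0,1)[0],key=cv2.contourArea)
        P=onplane(n,cn.reshape(-1,2),zp)[:,:2].astype(np.float32)
        r=cv2.minAreaRect(P);print(name,s[i],"rect",np.round(r[0],1),np.round(r[1],1),"medZ",np.median(Z[l==i]).round(1));print("  long dir corners",cv2.boxPoints(r).round(1).tolist())
    V=hsv[...,2];S=hsv[...,1]
    comp((Z>10)&(Z<70)&(V>0),"board+",18)
    dark=(V<130)&(Z>5)&(Z<45)
    mid=im.astype(int)
    k=cv2.erode(dark.astype(np.uint8),np.ones((2,2)))
    M=np.zeros((480,640),np.uint8);M[reg]=dark[reg];q,l,s,c=cv2.connectedComponentsWithStats(M)
    for i in range(1,q):
        if s[i,4]>60:
            cn=max(cv2.findContours((l==i).astype(np.uint8),0,1)[0],key=cv2.contourArea).reshape(-1,2)
            P=onplane(n,cn,28)[:,:2].astype(np.float32);r=cv2.minAreaRect(P)
            print("dark",s[i],np.round(r[0],1),np.round(r[1],1),cv2.boxPoints(r).round(1).tolist(),"z",np.median(Z[l==i]).round(1))
    rg={"scene":(slice(325,390),slice(350,405)),"top":(slice(240,295),slice(205,252))}[n]
    comp((Z>20)&(Z<45),"stand",35,rg)
    comp((Z>75)&(Z<105),"keywing",95,rg)
    comp((Z>44)&(Z<60),"boss",50)
E
```

```text
scene bench z 0.5334825253258941
board+ [  247   213   150   131 10798] rect [555.1 -28.9] [181.8 212.6] medZ 19.7
  long dir corners [[442.6000061035156, 54.20000076293945], [490.6000061035156, -152.89999389648438], [667.7000122070312, -111.9000015258789], [619.7000122070312, 95.19999694824219]]
dark [ 314  227   27   80 1269] [541.  -31.3] [159.1  33.5] [[506.3999938964844, -104.80000305175781], [539.0, -112.5999984741211], [575.5999755859375, 42.29999923706055], [543.0, 50.0]] z 28.1
dark [270 233  17  17 126] [ 607.2 -103.1] [23.7 30.4] [[593.2000122070312, -89.9000015258789], [597.7999877929688, -119.9000015258789], [621.2000122070312, -116.30000305175781], [616.5999755859375, -86.30000305175781]] z 43.2
dark [249 245  64  95 557] [631.   -8.6] [ 17.8 200.8] [[600.0999755859375, 87.4000015258789], [644.5999755859375, -108.5], [661.9000244140625, -104.5], [617.4000244140625, 91.30000305175781]] z 32.7
dark [276 251  24  17 140] [599.9 -66.1] [34.4 35.2] [[580.7000122070312, -50.599998474121094], [584.9000244140625, -85.5999984741211], [619.0999755859375, -81.5], [614.900024414062
[... 2489 characters left out ...]
433] rect [519.6 146.8] [58.6 47.2] medZ 35.5
  long dir corners [[487.79998779296875, 126.69999694824219], [532.5, 111.5], [551.4000244140625, 166.89999389648438], [506.70001220703125, 182.10000610351562]]
keywing [222 254  10  22 145] rect [518.2 145.3] [14.3 45.1] medZ 88.7
  long dir corners [[494.70001220703125, 142.3000030517578], [539.0999755859375, 134.1999969482422], [541.7000122070312, 148.3000030517578], [497.29998779296875, 156.3000030517578]]
boss [318 221  30  17 218] rect [605.1 -75. ] [34.  63.6] medZ 47.2
  long dir corners [[583.0999755859375, -46.400001525878906], [593.5, -109.0999984741211], [627.0999755859375, -103.5999984741211], [616.5999755859375, -40.79999923706055]]
```

View pics/c1.png

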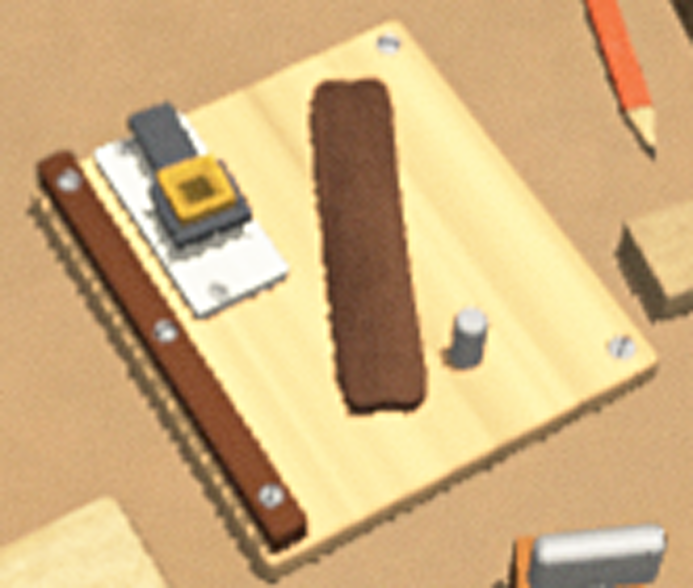

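View pics/c2.png

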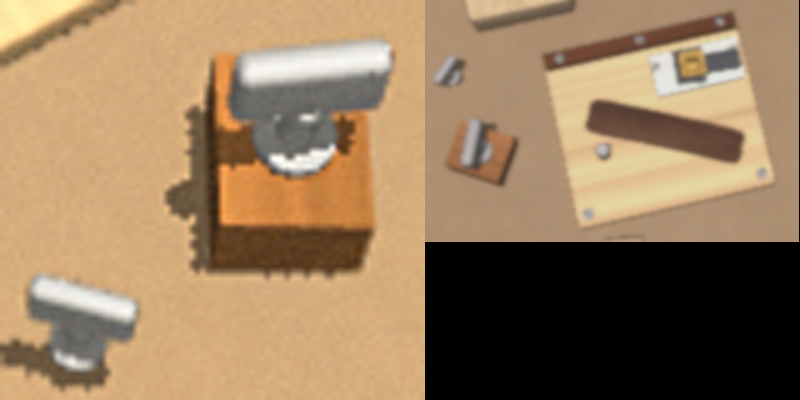

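The scene crop c1 shows the boss at about (200,188), which is frame pixel (288,253). The post top is at (470,318), or (352,284), and the blank is askew with its heel beyond the post. In c2 the large key stands in the stand with its wing at (310,65). The smaller key at lower left is the decoy.

```bash
python3 - <<'E'
from h import *
for n in("scene","top"):
    f=np.load(f"pics/{n}0.npz");im=f["im"];hsv=cv2.cvtColor(im,cv2.COLOR_RGB2HSV).astype(int);H,S,V=[hsv[...,i] for i in range(3)]
    Z=cloud(n,f["d"])[...,2]
    def big(m,rg,z,name):
        M=np.zeros((480,640),np.uint8);M[rg]=m[rg];k,l,s,c=cv2.connectedComponentsWithStats(M)
        i=1+s[1:,4].argmax();v,u=np.nonzero(l==i)
        P=onplane(n,np.c_[u,v],z)[:,:2].astype(np.float32);r=cv2.minAreaRect(P)
        print(n,name,s[i],"mean",P.mean(0).round(1),"rect",np.round(r[0],1),np.round(r[1],1),round(r[2],1))
    J={"scene":(slice(235,275),slice(265,310)),"top":(slice(215,245),slice(305,350))}[n]
    B={"scene":(slice(270,300),slice(340,362)),"top":(slice(260,276),slice(278,294))}[n]
    K={"scene":(slice(328,352),slice(362,402)),"top":(slice(248,282),slice(215,245))}[n]
    big((S>140)&(V>120)&(H>14)&(H<30),J,50,"boss")
    big((S<60)&(V>150),B,45,"posttop")
    big((S<40)&(V>205),K,90,"wingtop205"); big((S<60)&(V>170)&(Z>75),K,90,"wingtop170")
E
```

```text
scene boss [277 245  19  16 184] mean [602.3 -60.6] rect [602.3 -60.6] [24.6 26.4] 6.5
scene posttop [349 281   7   7  40] mean [516.9  27. ] rect [516.9  27.1] [11.5  9.7] 70.1
scene wingtop205 [369 334  29   7 146] mean [517.5 148.8] rect [517.4 148.9] [ 7.9 42. ] 79.6
scene wingtop170 [368 333  31   9 203] mean [518.2 148.3] rect [517.8 148.3] [10.7 43.8] 79.5
top boss [322 225   9   9  61] mean [603.6 -60.1] rect [603.2 -60.5] [17.3 17.8] 89.8
top posttop [283 265   6   6  27] mean [520.1  27.1] rect [520.   26.8] [10.9 10.7] 0.6Traceback (most recent call last):
  File "<stdin>", line 15, in <module>
  File "<stdin>", line 7, in big
ValueError: attempt to get argmax of an empty sequence
```

```bash
cat >> h.py <<'E'
YAW=0.2245; JC=np.array([553.9,-26.0]); RJ=np.array([[np.cos(YAW),-np.sin(YAW)],[np.sin(YAW),np.cos(YAW)]])
def J(x,y,z=None):
    p=JC+RJ@np.array([x,y]); return p if z is None else np.r_[p,z]
def arc(th,z,L=110.,off=11.,sgn=-1):
    c=np.array([-15,60.])-L*np.array([-np.sin(th),np.cos(th)])-off*np.array([np.cos(th),np.sin(th)])
    return J(c[0],c[1],z),down(YAW+th+sgn*np.pi/2)
def st(*k):
    s=sensors.read_state(); print("t%.2f"%s["t"],*[np.round(s[i],3 if i=="q" else 2) for i in ("eef_pos","force","grip_width")+k])
def snap(name,f):
    im,d=optics.grab_frame(name);np.savez(f"pics/{f}.npz",im=im,d=d);return im,d
E
python3 - <<'E'
from h import *
for s in(-1,1):
    p,R=arc(-.53,130,sgn=s);print("push",s,np.round(ctrl.solve_ik(p,R),2))
for a in(np.pi/2,-np.pi/2):
    for nm,p,k in(("stand",[518,148,81],-.183),("ins",[602.5,-60.5,96],.155),("end",[602.5,-60.5,96],-1.35)):
        q=ctrl.solve_ik(p,down(k+a));print(nm,round(a,2),None if q is None else np.round(q,2))
p,R=arc(-.53,130,sgn=-1)
if abs(ctrl.solve_ik(p,R)[5])>2.5 or abs(ctrl.solve_ik(p,arc(-.53,130,sgn=1)[1])[5])<abs(ctrl.solve_ik(p,R)[5]): sg=1
else: sg=-1
p,R=arc(-.53,130,sgn=sg);print("use",sg)
ctrl.gripper_to(0,40); ctrl.move_ptp(p,R); st("q")
p[2]=60;ctrl.move_l(p,vel=120)
p[2]=43;print(ctrl.move_l(p,vel=25,threshold=3)); st()
E
```

```text
push -1 [-0.33  0.17  1.87 -0.    1.1   1.55]
push 1 [-0.33  0.17  1.87 -0.    1.1  -1.59]
stand 1.57 [ 0.12  0.34  1.77 -0.    1.03 -1.27]
ins 1.57 [-0.24  0.44  1.59 -0.    1.11 -1.97]
end 1.57 [-0.24  0.44  1.59 -0.    1.11 -0.46]
stand -1.57 [ 0.12  0.34  1.77 -0.    1.03  1.87]
ins -1.57 [-0.24  0.44  1.59 -0.    1.11  1.17]
end -1.57 [-0.24  0.44  1.59 -0.    1.11  2.68]
use -1
t3.27 [482.62 -71.89 130.18] [-0.65 -0.2   0.07] 0.1 [-0.326  0.17   1.87   0.     1.101  1.549]
True
t4.67 [481.9  -72.33  43.08] [-0.6   0.36  3.85] -0.16
```

```bash
python3 - <<'E'
from h import *
p=sensors.read_state()["eef_pos"];p[2]=47;ctrl.move_l(p,vel=40)
for th in np.linspace(-.5,-.02,9):
    q,R=arc(th,47); ctrl.move_l(q,R,vel=60)
st()
q,R=arc(0,47,off=8); print(ctrl.move_l(q,R,vel=12,threshold=8)); st()
snap("scene","s1");im,_=snap("top","t1")
a=np.load("pics/s1.npz")["im"][208:348,240:405,::-1]
cv2.imwrite("pics/s1.png",cv2.resize(a,None,fx=4,fy=4,interpolation=cv2.INTER_CUBIC))
E
```

```text
t7.24 [537.28 -80.77  46.99] [ 0.58 -0.49 -0.04] -0.26
True
t7.58 [538.12 -80.3   46.2 ] [-0.65  0.65  0.49] 0.16
```

View pics/s1.png

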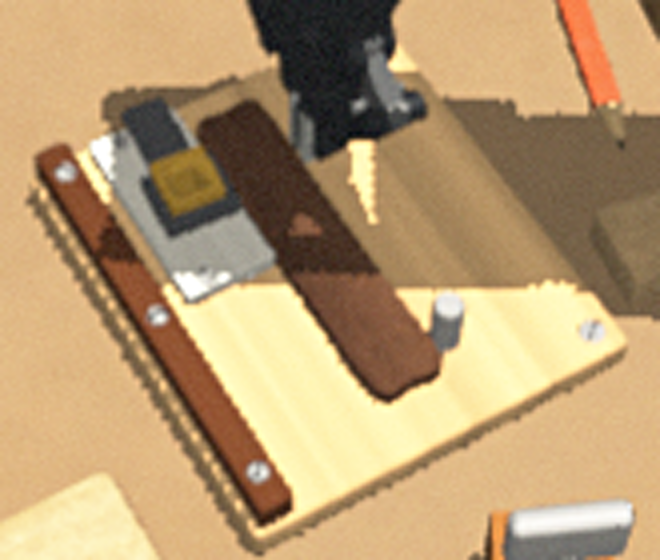

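The blank is nearly parallel to the fence at about (240,200) in the crop, with its heel at the post. I'll press again to be sure it is seated.

```bash
python3 - <<'E'
from h import *
R=arc(0,47)[1]
for y in(-50,-40):
    p=J(-30,y,47.5);ctrl.move_l(p,R,vel=40)
    ctrl.hold(.15)
    print(ctrl.move_l(J(-20,y,47.5),R,vel=15,threshold=14)); st()
    s=sensors.read_state()["eef_pos"];print("jig",(RJ.T@(s[:2]-JC)).round(2))
ctrl.move_l(J(-40,-40,48),R,vel=60);p=J(-40,-40,160);ctrl.move_l(p,R,vel=200)
k=[518,148,160.]
ctrl.move_ptp(k,down(-.183+np.pi/2));ctrl.gripper_to(50,60)
snap("scene","s2");snap("top","t2");st("q")
for n,f,rg in(("scene","s2",(slice(208,348),slice(240,405))),("top","t2",(slice(195,315),slice(250,370)))):
    g=np.load(f"pics/{f}.npz");im=g["im"];V=im.max(2);Z=cloud(n,g["d"])[...,2]
    M=np.zeros((480,640),np.uint8);m=(V<130)&(Z>5)&(Z<45);M[rg]=m[rg];q,l,s,c=cv2.connectedComponentsWithStats(M)
    for i in range(1,q):
        if s[i,4]>500:
            cn=max(cv2.findContours((l==i).astype(np.uint8),0,1)[0],key=cv2.contourArea).reshape(-1,2)
            P=onplane(n,cn,28)[:,:2];B=(P-JC)@RJ
            r=cv2.minAreaRect(B.astype(np.float32));print(n,s[i],np.round(r[0],1),np.round(r[1],1),round(r[2],2))
a=np.load("pics/s2.npz")["im"][200:400,230:430,::-1]
cv2.imwrite("pics/s2.png",cv2.resize(a,None,fx=3,fy=3,interpolation=cv2.INTER_CUBIC))
E
```

```text
True
t8.56 [538.29 -80.39  46.55] [ 0.48  0.72 -0.25] -0.2
jig [-27.33 -49.55]
True
t9.57 [536.05 -70.74  46.53] [ 0.46  0.46 -0.33] 0.02
jig [-27.36 -39.64]
t13.26 [518.01 147.99 160.02] [ 0.22 -0.87 -0.03] 50.01 [ 0.118  0.231  1.725  0.     1.186 -1.27 ]
scene [ 276  234   79   75 1329] [13.4  0. ] [ 70.6 158.4] 7.14
top [258 206  88  27 579] [81.4  1.1] [ 17.7 197.8] 0.29
top [277 238  70  28 982] [ 3.2 -3.6] [ 33.2 152.2] 0.58
```

View pics/s2.png

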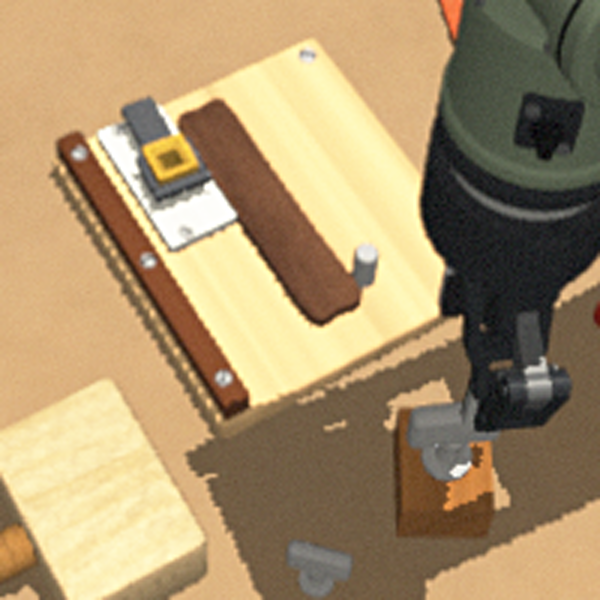

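The blank lies flush along the fence: both presses stopped at the same jig x. The key and stand are clear under the open gripper at about (440,450).

```bash
python3 - <<'E'
from h import *
print(ctrl.move_l([518,148,81],vel=70,threshold=10)); st()
ctrl.gripper_to(0,60); st("grasp_force")
ctrl.move_l([518,148,150],vel=80); st("grasp_force")
snap("scene","s3");snap("top","t3")
for n,f in(("scene","s3"),("top","t3")):
    a=np.load(f"pics/{f}.npz")["im"]
    p=optics.camera_params(n);X=np.array(p["R"])@np.array([518,148,110])+np.array(p["t"]);u,v=[int(i) for i in (np.array(p["mtx"])@X/X[2])[:2]];print(n,u,v)
    b=a[max(v-40,0):v+40,u-40:u+40,::-1];cv2.imwrite(f"pics/{f}.png",b)
A=[cv2.resize(cv2.imread(f"pics/{f}.png"),(400,400),interpolation=cv2.INTER_CUBIC) for f in("s3","t3")]
cv2.imwrite("pics/k3.png",np.hstack(A))
E
```

```text
False
t14.53 [518.56 148.09  81.6 ] [-0.38  0.27 -0.1 ] 49.77
t14.96 [518.41 148.06  81.46] [-0.84  0.84  2.56] 11.4 58.62
t15.97 [517.43 147.94 149.37] [ 0.2   0.3  -1.28] 11.1 58.36
scene 384 330
top 223 263
```

View pics/k3.png

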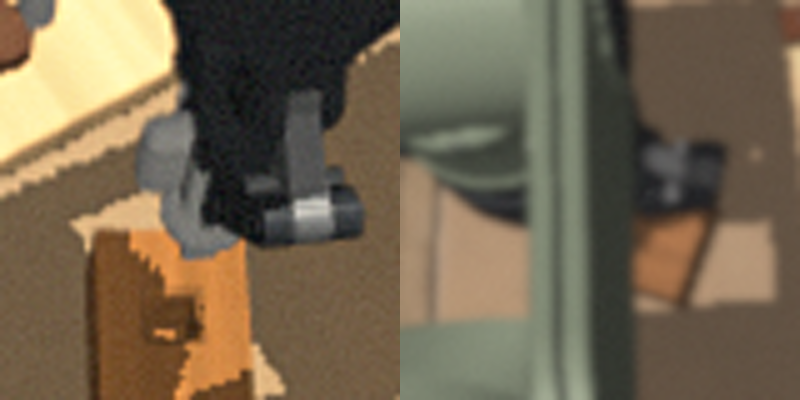

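The key hangs upright in the pads over the stand, with the empty square hole visible at (172,318) in the left crop. Next I'll insert it.

```bash
python3 - <<'E'
from h import *
print("hole",onplane("scene",[[378.4,353.6]],35).round(1))
R=down(.155+np.pi/2)
ctrl.move_ptp([602.5,-60.5,150],R);ctrl.move_l([602.5,-60.5,125],vel=100);ctrl.hold(.2);st()
print(ctrl.move_l([602.5,-60.5,97],vel=30,threshold=10)); st("wrist_torque","grasp_force")
snap("scene","s4")
a=np.load("pics/s4.npz")["im"][195:295,240:360,::-1]
cv2.imwrite("pics/s4.png",cv2.resize(a,None,fx=5,fy=5,interpolation=cv2.INTER_CUBIC))
E
```

```text
hole [[518.  149.4  35. ]]
t17.57 [603.08 -60.36 125.83] [-0.28  0.96 -0.68] 11.46
False
t18.66 [602.43 -60.88  96.74] [ 1.36 -4.31 -2.21] 10.94 [-0.77 -0.14 -0.02] 58.34
```

View pics/s4.png

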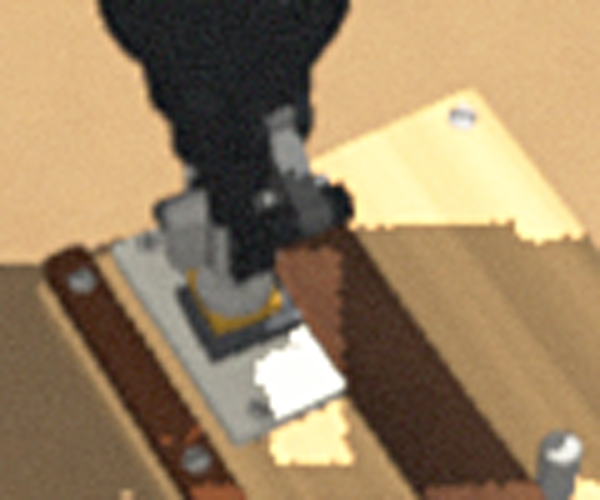

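The collar sits on the boss at about (235,300), so the key is home. Now I'll turn it.

```bash
python3 - <<'E'
from h import *
ctrl.gripper_to(0,90)
x,y=602.5,-61.2
k=.155
while k>-1.5:
    k-=.1 if k>-.7 else .06
    ctrl.move_l([x,y,96.6],down(k+np.pi/2),vel=40)
    s=sensors.read_state();w=s["wrist_torque"];yy=s["eef_rot"][:2,1];ka=np.arctan2(yy[1],yy[0])-np.pi/2
    print("%.2f t%.2f k=%.3f act=%.3f jigturn=%.2f"%(k,s["t"],k,ka,YAW-ka),np.round(w,2),np.round(s["force"],1))
    if w[2]>.45 or YAW-ka>1.55: break
E
```

```text
0.05 t19.18 k=0.055 act=0.057 jigturn=0.17 [-0.8   0.1  -0.01] [-0.6 -4.3 -1.6]
-0.05 t19.43 k=-0.045 act=-0.042 jigturn=0.27 [-1.    0.23  0.02] [-0.6 -5.5 -2. ]
-0.15 t19.68 k=-0.145 act=-0.142 jigturn=0.37 [-1.03  0.18  0.  ] [-0.5 -5.2 -1.6]
-0.25 t19.93 k=-0.245 act=-0.242 jigturn=0.47 [-1.08  0.14  0.07] [-1.  -5.6 -1.4]
-0.35 t20.18 k=-0.345 act=-0.342 jigturn=0.57 [-1.03  0.18  0.03] [-0.6 -5.5 -1. ]
-0.45 t20.43 k=-0.445 act=-0.442 jigturn=0.67 [-1.02  0.17  0.02] [-1.7 -5.1 -1.2]
-0.55 t20.68 k=-0.545 act=-0.542 jigturn=0.77 [-1.05  0.14 -0.01] [-1.4 -4.6 -0.8]
-0.65 t20.93 k=-0.645 act=-0.642 jigturn=0.87 [-1.04  0.19  0.08] [-0.5 -4.7 -1. ]
-0.74 t21.18 k=-0.745 act=-0.742 jigturn=0.97 [-1.1   0.21 -0.01] [-0.4 -5.2 -1.8]
-0.80 t21.43 k=-0.805 act=-0.802 jigturn=1.03 [-1.04  0.18 -0.03] [-0.6 -5.  -0.6]
-0.86 t21.68 k=-0.865 act=-0.862 jigturn=1.09 [-1.09  0.16  0.09] [-0.1 -4.3 -1.1]
-0.93 t21.93 k=-0.925 act=-0.922 jigturn=1.15 [-1.05  0.12 -0.01] [-0.4 -4.7 -1. ]
-0.99 t22.18 k=-0.985 act=-0.982 jigturn=1.21 [-1.09  0.15  0.05] [ 0.1 -5.3 -1.7]
-1.05 t22.43 k=-1.045 act=-1.042 jigturn=1.27 [-1.1   0.12 -0.  ] [-0.5 -4.9 -1.4]
-1.11 t22.68 k=-1.105 act=-1.102 jigturn=1.33 [-1.13  0.14  0.01] [-0.9 -4.4 -0.6]
-1.17 t22.93 k=-1.165 act=-1.162 jigturn=1.39 [-1.08  0.16  0.06] [-0.3 -5.2 -1.1]
-1.23 t23.18 k=-1.225 act=-1.221 jigturn=1.45 [-1.05  0.15  0.11] [-0.4 -6.  -1.3]
-1.29 t23.43 k=-1.285 act=-1.281 jigturn=1.51 [-1.13  0.2   0.14] [ 0.  -5.2 -0.3]
-1.35 t23.68 k=-1.345 act=-1.341 jigturn=1.57 [-1.09  0.21  0.15] [-0.6 -5.3 -0.5]
```

```bash
python3 - <<'E'
from h import *
x,y=602.5,-61.2;k=-1.345
while k>-1.75:
    k-=.04
    ctrl.move_l([x,y,96.6],down(k+np.pi/2),vel=40);ctrl.hold(.1)
    w=np.mean([sensors.read_state()["wrist_torque"][2] for _ in range(4)])
    s=sensors.read_state();yy=s["eef_rot"][:2,1];ka=np.arctan2(yy[1],yy[0])-np.pi/2
    print("t%.2f jigturn=%.3f cmd %.3f"%(s["t"],YAW-ka,YAW-k),round(w,3))
    if w>.5: break
snap("scene","s5")
a=np.load("pics/s5.npz")["im"][195:295,240:360,::-1]
cv2.imwrite("pics/s5.png",cv2.resize(a,None,fx=5,fy=5,interpolation=cv2.INTER_CUBIC))
E
```

```text
t24.02 jigturn=1.605 cmd 1.609 0.205
t24.38 jigturn=1.646 cmd 1.649 0.134
t24.73 jigturn=1.685 cmd 1.690 0.247
t25.07 jigturn=1.725 cmd 1.730 0.242
t25.43 jigturn=1.765 cmd 1.770 0.315
t25.77 jigturn=1.806 cmd 1.810 0.218
t26.12 jigturn=1.845 cmd 1.850 0.354
t26.48 jigturn=1.886 cmd 1.890 0.131
t26.82 jigturn=1.925 cmd 1.930 0.324
t27.18 jigturn=1.967 cmd 1.970 -0.174
t27.52 jigturn=2.006 cmd 2.010 0.114
```

View pics/s5.png

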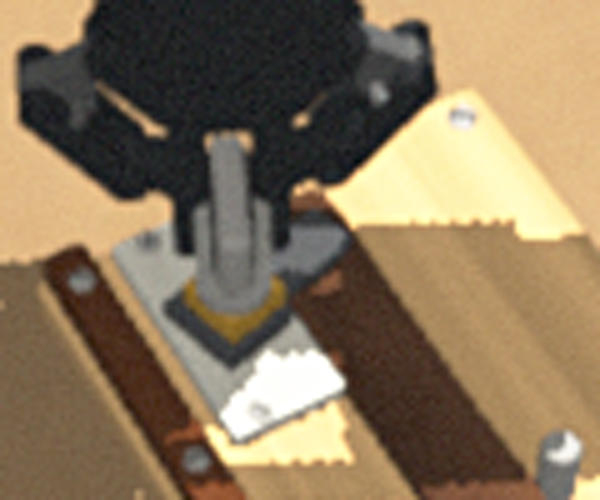

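The toe (dark, near (310,245)) now lies across the blank. The torque fell off at the end, so I need to check whether the wing slipped in the pads and measure the toe angle.

```bash
python3 - <<'E'
from h import *
s=sensors.read_state();print(s["grip_width"],s["grasp_force"],s["eef_pos"].round(1),s["wrist_torque"].round(2),s["force"].round(1))
def toe(f):
    g=np.load(f"pics/{f}.npz");im=g["im"];hsv=cv2.cvtColor(im,cv2.COLOR_RGB2HSV);C=cloud("scene",g["d"]);Z=C[...,2]
    B=(C[...,:2]-JC)@RJ
    m=(hsv[...,1]<75)&(hsv[...,2]<130)&(Z>26)&(Z<46)&(np.hypot(B[...,0]-40,B[...,1]+45)<56)&(np.hypot(B[...,0]-40,B[...,1]+45)>19)
    k,l,st_,c=cv2.connectedComponentsWithStats(m.astype(np.uint8),connectivity=4)
    for i in range(1,k):
        if st_[i,4]>25:
            P=B[l==i]-[40,-45];z=Z[l==i];far=P[np.hypot(*P.T)>25]
            ang=np.arctan2(-far[:,0],-far[:,1])  # 0 along -y, grows toward -x
            print(f,st_[i],"z",np.median(z).round(1),"ang med",np.median(ang).round(2) if len(far) else None,"range",np.percentile(ang,[5,95]).round(2) if len(far) else None,"rmax",np.hypot(*P.T).max().round(1))
toe("s2");toe("s4");toe("s5")
E
```

```text
10.763010879317724 88.17792892456055 [602.5 -61.7  96.8] [-1.09  0.19  0.12] [-0.6 -6.  -1. ]
s2 [270 233  17  17 146] z 43.4 ang med 0.06 range [-0.21  0.33] rmax 48.0
s5 [294 237  17  17 163] z 40.1 ang med 1.4 range [1.12 1.62] rmax 56.0
```

```bash
python3 - <<'E'
from h import *
ctrl.gripper_to(50);st()
p=sensors.read_state()["eef_pos"].copy();p[2]=165;ctrl.move_l(p,vel=150)
ctrl.move_l([555,-150,190],vel=200);st()
snap("scene","s6");snap("top","t6")
a=np.load("pics/s6.npz")["im"][200:300,250:350,::-1];b=np.load("pics/t6.npz")["im"][200:280,290:370,::-1]
cv2.imwrite("pics/k6.png",np.hstack([cv2.resize(i,(400,400),interpolation=cv2.INTER_CUBIC) for i in(a,b)]))
E
```

```text
t28.03 [602.64 -60.73  96.74] [-0.53 -0.42 -0.38] 49.73
t29.32 [ 554.67 -149.52  189.15] [-0.31 -0.17 -0.41] 49.87
```

View pics/k6.png

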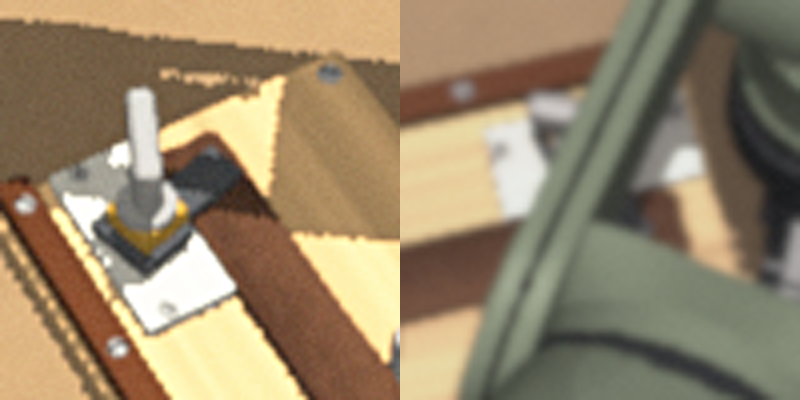

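The toe at (215,175) points across the blank and the key stands in the socket with its wing end-on to the camera. I'll measure the toe and wing angles.

```bash
python3 - <<'E'
from h import *
g=np.load("pics/s6.npz");im=g["im"];hsv=cv2.cvtColor(im,cv2.COLOR_RGB2HSV);S,V=hsv[...,1],hsv[...,2];C=cloud("scene",g["d"]);Z=C[...,2]
B=(C[...,:2]-JC)@RJ-[40,-45];r=np.hypot(B[...,0],B[...,1])
m=(S<75)&(V<130)&(Z>22)&(Z<46)&(r<56)&(r>20)
k,l,s,c=cv2.connectedComponentsWithStats(m.astype(np.uint8),connectivity=4)
for i in range(1,k):
    if s[i,4]>30:
        P=B[l==i];rc=cv2.minAreaRect(P.astype(np.float32));ang=np.arctan2(-P[:,0],-P[:,1])
        vx,vy=np.linalg.svd(P-P.mean(0),full_matrices=False)[2][0]
        print(s[i],"z",np.percentile(Z[l==i],[5,50,95]).round(1),"centroid ang",np.arctan2(*-P.mean(0)).round(2),"axis",np.arctan2(-vx,-vy).round(2),"far ang",np.arctan2(*-P[np.hypot(*P.T)>38].mean(0)).round(2),"rmax",np.hypot(*P.T).max().round(1),P.mean(0).round(1))
m=(S<60)&(Z>78)&(r<45);W=C[m];print("wing n",m.sum(),"mean",W.mean(0).round(1),"ztop",W[:,2].max().round(1))
t=W[W[:,2]>98];t2=W[(W[:,2]>78)&(W[:,2]<90)]
print("top",len(t),t.mean(0).round(1),t.min(0).round(1),t.max(0).round(1),"low",t2.mean(0).round(1))
if len(t)>8:
    d=np.linalg.svd(t[:,:2]-t[:,:2].mean(0),full_matrices=False)[2][0];print("wing dir",np.arctan2(d[1],d[0]).round(3), cv2.minAreaRect(t[:,:2].astype(np.float32)))
E
```

```text
[291 237  19  17 175] z [29.  40.  42.8] centroid ang 1.36 axis -1.99 far ang 1.34 rmax 55.1 [-33.4  -7.3]
wing n 904 mean [590.1 -87.1 367.4] ztop 484.1
top 844 [588.9 -90.4 387.2] [ 568.  -105.9   98.3] [611.9 -37.4 484.1] low [607.5 -41.3  84.2]
wing dir 1.171 ((601.5570678710938, -73.8951416015625), (67.10845184326172, 38.234703063964844), 55.67319869995117)
```

```bash
python3 - <<'E'
from h import *
g=np.load("pics/s6.npz");im=g["im"];hsv=cv2.cvtColor(im,cv2.COLOR_RGB2HSV);S,V=hsv[...,1],hsv[...,2];C=cloud("scene",g["d"]);Z=C[...,2]
B=(C[...,:2]-JC)@RJ-[40,-45];r=np.hypot(B[...,0],B[...,1])
m=(S<60)&(Z>78)&(Z<125)&(r<45);m[:,:270]=0;m[:,305:]=0
print("ztop",np.percentile(Z[m],[50,90,98]).round(1))
v,u=np.nonzero(m&(V>185));P=onplane("scene",np.c_[u,v],105)[:,:2];print(len(P))
rc=cv2.minAreaRect(P.astype(np.float32));print(rc)
d=np.linalg.svd(P-P.mean(0),full_matrices=False)[2][0];print("mean",P.mean(0).round(1),"dir",np.arctan2(d[1],d[0]).round(3),"px",u.min(),u.max(),v.min(),v.max())
for row in range(v.min(),v.max()+1): print(row,u[v==row].min(),u[v==row].max(),end="; ")
E
```

```text
ztop [103.6 106.1 107.1]
130
((602.5116577148438, -60.056907653808594), (43.647762298583984, 11.087584495544434), 74.150634765625)
mean [602.5 -59.5] dir 1.366 px 282 289 222 244
222 283 286; 223 283 287; 224 282 287; 225 282 287; 226 283 287; 227 283 287; 228 283 287; 229 283 288; 230 283 288; 231 283 288; 232 283 288; 233 283 288; 234 284 288; 235 284 289; 236 284 289; 237 282 289; 238 282 288; 239 282 289; 240 282 289; 241 284 289; 242 284 289; 243 284 289; 244 286 287;
```

```bash
python3 - <<'E'
from h import *
R=down(-1.785+np.pi/2);x,y=602.5,-60.5
ctrl.move_l([x,y,165],R,vel=200);ctrl.move_l([x,y,96.7],R,vel=90,threshold=10);st()
ctrl.gripper_to(0,70);st("wrist_torque")
s=ctrl.move_l([x,y,135],R,vel=40,threshold=15);print("stopped",s);st("wrist_torque")
snap("scene","s7")
E
```

```text
t31.00 [603.09 -60.63  97.25] [-0.28 -0.51 -0.05] 49.97
t31.43 [602.78 -60.53  97.53] [-1.75 -0.02  4.2 ] 10.93 [0.02 0.28 0.06]
stopped True
t31.72 [602.67 -60.5   97.58] [ 1.38 -0.17  1.38] 11.07 [ 0.05 -0.24  0.03]
```

```bash
python3 - <<'E'
from h import *
x,y=602.5,-60.5;k=-1.785
def tq():
    ctrl.hold(.08);return round(float(np.mean([sensors.read_state()["wrist_torque"][2] for _ in range(3)])),3)
for i in range(9):
    k+=.06;ctrl.move_l([x,y,97],down(k+np.pi/2),vel=40);w=tq();print("jigturn %.2f"%(YAW-k),w)
    if w<-.12: break
R=down(k+np.pi/2)
s=ctrl.move_l([x,y,135],R,vel=40,threshold=12);print("stopped",s);st("wrist_torque")
snap("scene","s8")
a=np.load("pics/s8.npz")["im"][190:290,250:350,::-1]
cv2.imwrite("pics/s8.png",cv2.resize(a,(500,500),interpolation=cv2.INTER_CUBIC))
E
```

```text
jigturn 1.95 -0.019
jigturn 1.89 -0.068
jigturn 1.83 -0.008
jigturn 1.77 -0.003
jigturn 1.71 0.031
jigturn 1.65 0.032
jigturn 1.59 0.035
jigturn 1.53 0.052
jigturn 1.47 -0.015
stopped True
t35.03 [601.86 -60.63  97.5 ] [0.01 0.35 1.56] 10.96 [-0.01 -0.13 -0.  ]
```

View pics/s8.png

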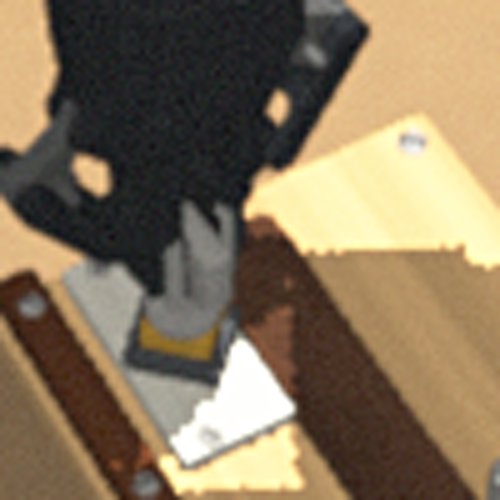

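The screw followed the key back: the boss has turned and the toe has left the blank. So overturning wedged the key in the socket. I'll unwind to the open stop to free it, then retighten only to a key turn of about 1.5.

```bash
python3 - <<'E'
from h import *
x,y=602.5,-60.7
ctrl.gripper_to(0,90)
def go(j,h=0):
    ctrl.move_l([x,y,96.8],down(YAW-j+np.pi/2),vel=40)
    if h: ctrl.hold(h)
    s=sensors.read_state();print("j%.2f t%.2f"%(j,s["t"]),s["wrist_torque"].round(2),s["force"].round(1),round(s["grip_width"],1))
    return s
for j in(1.2,.9,.7,.55,.4,.25,.1,-.05): go(j)
snap("scene","s9")
a=np.load("pics/s9.npz")["im"][190:290,250:350,::-1]
cv2.imwrite("pics/s9.png",cv2.resize(a,(500,500),interpolation=cv2.INTER_CUBIC))
E
```

```text
j1.20 t35.72 [-0.03  0.56  0.02] [-1.7 -1.   7.7] 10.7
j0.90 t36.17 [-0.18  0.75  0.  ] [-3.6  0.2  8.3] 10.5
j0.70 t36.52 [-0.28  0.83  0.02] [-3.5 -1.8  8.1] 10.9
j0.55 t36.82 [-0.31  0.87  0.07] [-4.4 -1.   7.6] 10.7
j0.40 t37.12 [-0.35  0.81  0.02] [-4.6 -2.5  7.5] 10.8
j0.25 t37.42 [-0.44  0.75  0.02] [-3.3 -1.8  7.4] 10.9
j0.10 t37.72 [-0.24  0.56 -0.03] [-3.  -1.1  6.5] 10.7
j-0.05 t38.02 [-0.39  0.67 -0.01] [-3.1 -1.8  8. ] 10.9
```

View pics/s9.png

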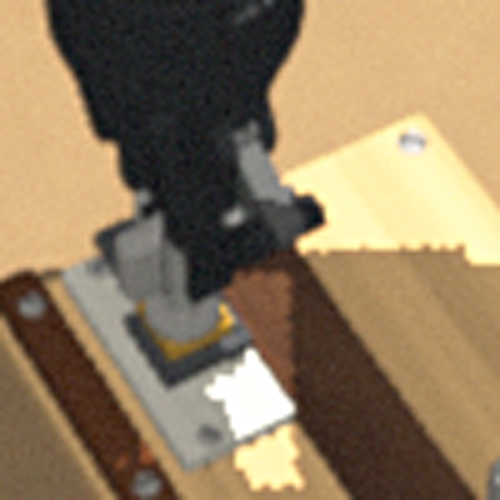

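```bash
cat >> h.py <<'E'
def toe(f):
    g=np.load(f"pics/{f}.npz");im=g["im"];hsv=cv2.cvtColor(im,cv2.COLOR_RGB2HSV);S,V=hsv[...,1],hsv[...,2];C=cloud("scene",g["d"]);Z=C[...,2]
    B=(C[...,:2]-JC)@RJ-[40,-45];r=np.hypot(B[...,0],B[...,1])
    out=[]
    for nm,lo,hi,rr in(("toe",22,46,(20,56)),):
        m=(S<75)&(V<130)&(Z>lo)&(Z<hi)&(r<rr[1])&(r>rr[0])
        k,l,s,c=cv2.connectedComponentsWithStats(m.astype(np.uint8),connectivity=4)
        for i in range(1,k):
            if s[i,4]>20:
                P=B[l==i];F=P[np.hypot(*P.T)>38]
                out.append((int(s[i,4]),np.arctan2(*-P.mean(0)).round(2),np.arctan2(*-F.mean(0)).round(2) if len(F) else None,np.median(Z[l==i]).round(1)))
    return out
def tq(n=5):
    w=[]
    for _ in range(n): ctrl.hold(.03);w.append(sensors.read_state()["wrist_torque"][2])
    return round(float(np.median(w)),3)
E
python3 - <<'E'
from h import *
for f in("s2","s4","s5","s6","s8","s9"): print(f,toe(f))
x,y=602.5,-60.9
for i,j in enumerate((.3,.6,.9,1.15,1.3)):
    ctrl.move_l([x,y,97.2],down(YAW-j+np.pi/2),vel=40);w=tq(3);snap("scene",f"u{i}");s=sensors.read_state()
    print("j%.2f t%.2f"%(j,s["t"]),w,s["force"].round(1),toe(f"u{i}"))
E
```

```text
s2 [(144, np.float64(0.06), np.float64(0.07), np.float64(43.3))]
s4 []
s5 [(161, np.float64(1.38), np.float64(1.32), np.float64(40.1))]
s6 [(175, np.float64(1.36), np.float64(1.34), np.float64(40.0))]
s8 []
s9 [(38, np.float64(-0.14), np.float64(-0.12), np.float64(43.9))]
j0.30 t38.72 -0.015 [-2.8 -1.8  6.1] []
j0.60 t39.32 0.025 [-2.1 -1.1  5.2] [(21, np.float64(-0.8), np.float64(-0.8), np.float64(35.4))]
j0.90 t39.92 -0.032 [-1.8 -1.2  5.1] []
j1.15 t40.47 -0.009 [-1.4 -0.8  4.3] [(36, np.float64(1.1), np.float64(1.08), np.float64(40.9))]
j1.30 t40.92 -0.022 [-2.8 -0.2  4.6] [(88, np.float64(1.23), np.float64(1.17), np.float64(40.2))]
```

```bash
python3 - <<'E'
from h import *
x,y=602.5,-60.9
for i,j in enumerate((1.38,1.44,1.48,1.52,1.56)):
    ctrl.move_l([x,y,97.4],down(YAW-j+np.pi/2),vel=40);w=tq(5);snap("scene",f"v{i}");s=sensors.read_state()
    print("j%.2f t%.2f"%(j,s["t"]),w,s["force"].round(1),toe(f"v{i}"))
    if w>.22: break
E
```

```text
j1.38 t41.38 0.08 [-2.5  0.5  5.8] [(111, np.float64(1.26), np.float64(1.2), np.float64(40.2))]
j1.44 t41.85 0.096 [-2.2  0.7  5.3] [(125, np.float64(1.29), np.float64(1.23), np.float64(40.2))]
j1.48 t42.32 0.121 [-2.1  0.7  4.7] [(137, np.float64(1.3), np.float64(1.25), np.float64(40.1))]
j1.52 t42.78 0.106 [-1.   0.2  5.1] [(143, np.float64(1.33), np.float64(1.28), np.float64(40.2)), (21, np.float64(-0.8), np.float64(-0.8), np.float64(35.0))]
j1.56 t43.25 0.148 [-1.6  1.5  4.1] [(157, np.float64(1.35), np.float64(1.31), np.float64(40.3))]
```

```bash
python3 - <<'E'
from h import *
x,y=602.5,-60.9
for i,j in enumerate((1.59,1.62)):
    ctrl.move_l([x,y,97.4],down(YAW-j+np.pi/2),vel=40);w=tq(5);s=sensors.read_state()
    print("j%.2f t%.2f"%(j,s["t"]),w,s["force"].round(1))
    if w>.22: break
snap("scene","w0");print(toe("w0"))
for b in(.1,.2):
    ctrl.move_l([x,y,97.8],down(YAW-j+b+np.pi/2),vel=40);print("back",b,tq(3),sensors.read_state()["force"].round(1))
snap("scene","w1");print(toe("w1"))
R=down(YAW-j+.2+np.pi/2)
for z in(100,104,112,124,140):
    s=ctrl.move_l([x,y,z],R,vel=40,threshold=20);st("wrist_torque")
    if s: print("STOP");break
snap("scene","w2");print(toe("w2"))
E
```

```text
j1.59 t43.67 0.179 [-1.4  1.1  5. ]
j1.62 t44.08 0.173 [-1.8  0.4  5.7]
[(164, np.float64(1.38), np.float64(1.33), np.float64(39.9))]
back 0.1 0.095 [-1.2  1.9  3. ]
back 0.2 0.002 [-0.8  1.9  0.9]
[(165, np.float64(1.37), np.float64(1.32), np.float64(40.4))]
t45.13 [602.12 -60.9   99.62] [-0.53  0.72 -0.33] 10.8 [0.13 0.16 0.02]
t45.38 [602.47 -60.84 104.27] [-1.28  1.02 -0.3 ] 10.31 [0.28 0.16 0.04]
t45.73 [602.58 -60.82 112.56] [-1.52  0.69 -0.07] 10.49 [0.28 0.2  0.02]
t46.18 [603.02 -61.21 124.66] [ 0.78  0.93 -0.32] 10.8 [0.01 0.01 0.03]
t46.73 [602.67 -60.94 140.36] [ 0.22 -0.3  -1.78] 11.0 [ 0.    0.04 -0.03]
[(188, np.float64(1.32), np.float64(1.32), np.float64(40.1))]
```

```bash
python3 - <<'E'
from h import *
R=down(-.33+np.pi/2);x,y=518.2,148.3
ctrl.move_l([602.5,-60.9,155],vel=100)
ctrl.move_ptp([x,y,150],R);ctrl.move_l([x,y,112],vel=100);ctrl.hold(.15)
s=ctrl.move_l([x,y,82],vel=35,threshold=10);print(s);st("wrist_torque","grasp_force")
snap("scene","x0")
print(toe("x0"))
E
```

```text
True
t49.48 [517.6  148.2   82.38] [-0.49 -0.37  3.93] 10.74 [-0.05  0.13  0.01] 88.83
[(181, np.float64(1.33), np.float64(1.31), np.float64(40.0))]
```

Stopped at 82.4, which is collar-on-stand height. I'll release, retreat and verify numerically.

```bash
python3 - <<'E'
from h import *
ctrl.gripper_to(40);st()
p=sensors.read_state()["eef_pos"].copy();p[2]=160;ctrl.move_l(p,vel=120)
ctrl.move_ptp([400,330,260],down(np.pi/2));st()
snap("scene","y0");snap("top","y1");print(toe("y0"))
for n,f,f0,K in(("scene","y0","scene0",(slice(325,395),slice(350,405))),("top","y1","top0",(slice(240,295),slice(205,252)))):
    for ff in(f0,f):
        g=np.load(f"pics/{ff}.npz");Z=cloud(n,g["d"])[...,2];m=np.zeros((480,640),bool);m[K]=((Z>60)&(Z<130))[K]
        v,u=np.nonzero(m);P=onplane(n,np.c_[u,v],90)[:,:2] if len(u) else np.zeros((1,2));r=cv2.minAreaRect(P.astype(np.float32))
        print(n,ff,len(u),"ztop",np.percentile(Z[m],[50,95]).round(1) if len(u) else None,np.round(r[0],1),np.round(r[1],1),round(r[2]))
for n,f,rg in(("scene","y0",(slice(208,348),slice(240,405))),("top","y1",(slice(235,290),slice(270,360)))):
    g=np.load(f"pics/{f}.npz");im=g["im"];hsv=cv2.cvtColor(im,cv2.COLOR_RGB2HSV);V=hsv[...,2];S=hsv[...,1];Z=cloud(n,g["d"])[...,2]
    M=np.zeros((480,640),np.uint8);m=(V<130)&(S>90)&(Z>20)&(Z<36);M[rg]=m[rg];q,l,s,c=cv2.connectedComponentsWithStats(M)
    for i in range(1,q):
        if s[i,4]>500:
            cn=max(cv2.findContours((l==i).astype(np.uint8),0,1)[0],key=cv2.contourArea).reshape(-1,2)
            r=cv2.minAreaRect(((onplane(n,cn,28)[:,:2]-JC)@RJ).astype(np.float32));print(n,s[i],np.round(r[0],1),np.round(r[1],1),round(r[2],1))
E
```

```text
t49.92 [516.16 148.02  80.97] [-0.75 -0.37  0.58] 39.85
t51.67 [400.01 329.16 258.82] [-0.9  -0.92 -0.52] 39.86
[(179, np.float64(1.33), np.float64(1.31), np.float64(40.0))]
scene scene0 457 ztop [87.1 92. ] [521.8 155. ] [25.4 49.7] 79
scene y0 468 ztop [86.8 92.3] [522.8 155.2] [25.  47.1] 73
top top0 171 ztop [88.2 93.5] [518.  144.8] [17.4 47. ] 79
top y1 174 ztop [88.4 93.5] [518.3 145. ] [18.  47.2] 71
scene [ 298  244   52   64 1079] [ 3.3 12.6] [ 36.2 129.8] 1.0
top [277 238  70  28 840] [ 3.7 -3.5] [152.4  32.4] 89.8
```

```bash
python3 -c "
from h import *
print(ctrl.finish_job())"
```

```text
the job is handed in; nothing more can be done
None
```

The job is handed in at about 52 s: blank flush on the fence, clamp tight (toe measured at about 1.31 rad), key fully down in its stand and released; I overturned the screw at first and had to unwind and retighten it, and I viewed 12 pictures, over the limit of 10.

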